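# Tamper check of the coin funnel's seam

## Task

Do the tamper check at the coin window: take the seam probe (the tall tool with the square handle) out of the aluminium holder and run its tip slowly, at about 3 cm a second, along the whole dark seam on the robot's side of the funnel panel, from the left end to the right end as the robot sees it. Keep the tip on the seam all the way, touching lightly or only a few millimetres above it. Then stand the probe back in the same hole of the holder and let go, leaving the blue glass dish where it is.

Things in the scene. Friction and masses are not known exactly. Their poses are not given: they have to be found in the camera images.
- probe: Seam probe, 140 g, upright in any hole of the holder; taller than the stamp (round knob) and thin round pen beside it. Origin: its tip; z up along it. Steel shaft 12 mm thick, tapering over the last 20 mm to 6 mm at the tip; collar 38 mm wide at 70 to 76 mm, resting on the holder's top; grey handle, 20 mm square (sides along its x and y) at 76 to 146 mm: grip there.
- funnel: Funnel panel, fixed, 280 x 220 mm, rigid, top 6 mm above counter. Dark flush seam, 6 mm wide, between its white part and the aluminium strip nearer the robot. Origin: on the counter below that seam's middle. y is along it: left end y = +100 mm, right end -100 mm. x points away from the robot; white funnel at x = 105 mm, rim 120 mm wide, 85 mm above the counter. The seam at x = 190 mm is not it.
- rack: Aluminium holder, fixed left or right of the panel, 230 mm (x) by 75 mm (y). Top 90 mm above the counter, with three round holes 26 mm wide in a row at x = -75, 0, 75 mm, y = 0. Origin: on the counter below the middle hole. The standing probe's tip is 20 mm above the counter: lift it over 70 mm to free it. Its handle is square with the holder within 5 degrees. The stamp rises 64 mm above it.
- dish: A cobalt blue glass dish, 100 mm across and 35 mm high, loose on the counter between the robot and the panel; it must stay where it is. Origin at the centre of its underside.

How it is judged:
By the outcome, as a careful person would: the job done as asked, in the order asked, and still so for the second after the job is handed in, with the robot touching nothing.
It also fails if it takes over 61 s, if anything falls off the work surface, if the arm or the gripper's body presses on something with over 40 N, if the wrist force passes 120 N, or if a joint passes its speed limit or range.

## Robot

A 7-joint arm with a two-finger parallel gripper is mounted at the origin on the work surface. World frame = base frame: x ahead of the robot, y to its left, z up, the work surface at z = 0. Lengths are in m, angles in rad, forces in N, time in s.
With the tool pointing down it reaches from about 0.35 to 0.9 m from the base axis. Payload 7.2 kg.
Tool frame: the origin (TCP) lies where the fingers leave the gripper's body, on its centre line; the fingertips stand 73 mm ahead of it and the grasp point (between the pads) lies 54 mm ahead of it (finger_overhang is the distance from the TCP to the fingertips, in m); z points along the fingers, y is the line along which they close (so a half turn about z gives the same grasp; the last joint's range is limited). The gripper opens to 85 mm and grips with 20 to 120 N. Pads are 22 mm wide; open, the fingers measure 114 mm over their backs; the gripper's body (76 mm by 85 mm) begins 54 mm behind the grasp point. The pads swing forward as they close: fully open they stand 13 mm farther back than shut.
Start: joints at [-1.196, 0.411, -0.013, 1.596, 0.006, 1.134, -0.082], TCP at [0.268, 0.565, 0.304] pointing down, gripper open.
Joint ranges: [-2.95, 2.95], [-0.29, 1.99], [-1.47, 1.44], [0.14, 2.54], [-1.03, 4.17], [0.13, 1.85], [-2.86, 2.86]. Speed limits (rad/s): [2.39, 2.39, 3.01, 3.01, 3.14, 3.14, 3.14].

## Interface

Orientations are given as a unit quaternion [x, y, z, w].
In Python, from plant import * gives the robot as it stands. The module is installed in compiled form; this text tells all that it offers.
- The arm moves only by the tool step_arm, never from a script. Its argument "commands" is a list of rows, each a list of 3 entries, a list of its own where there are three numbers: the closure, from -1 (fully open) to 1 (shut), so that 0 is half open, then the shift along the tool's x, y, z in mm, then the turn about the tool's z in degrees. A call has 1 to 5 rows; each row is the pose to reach, as a shift and turn from the pose commanded when the call began, along the tool's axes at that moment; what a row does not reach only later rows make up. A row lasts 1/10 s, in which the tool goes at most 50 mm and 8.59 degrees, less where a joint would pass 70% of its speed; a pose out of reach is approached as far as the arm can. A call with a gripper value outside its range is refused whole. The fingers move at their own pace and stop on an object; the grip force is fixed at half the most. Time passes only in rows, so rows that repeat a pose let the fingers close. It gives the time, the measured TCP pose, the force, the opening and the grip force at its end, in the units of the state.
- get_state(): the state, without advancing time (a new reading comes with each control period).
- capture(name): name is "scene" or "top" or "wrist"; returns the picture (400x640x3 uint8, red, green, blue); there is no depth.
- camera_params(name): a dict with "K" (3x3 intrinsics, pixels), "distortion" ([k1, k2, p1, p2, k3] as OpenCV has them; the pictures are not rectified), "extrinsics" (4x4, takes a point from world to camera coordinates); the wrist camera has in their place "mount" (4x4, takes a point from camera to tool coordinates, whose origin is the TCP and whose axes are the flange's). Camera axes: x right, y down, z forward; pixel columns grow to the right and rows downward; lengths in m; the calibration is good to about 2 mm. A picture is of the moment at which its call begins: read the wrist's pose just before it. camera_params takes no time and is no camera call.
- close_job(): hands the job in; it is judged then, once.
Trained networks look in the newest picture that a camera, given by its name, has taken for a name from the list of things; names that differ only in an ending like _2 or _b are one class to them, and where a whole thing is asked for, a point or a joint stands for the part that bears it (a point fixed in the world has none). Each returns a list of dicts, best first, with "conf" (0 to 1); they miss things now and then, are a little off and sometimes report something else, mostly with a low value. They report only what shows in the picture. A call takes as long as a camera call.
- search_frame(camera, query): "point" ([column, row] as shares, 0 to 1, of the picture: columns of its width, rows of its height, amid what is visible of it).
- pinpoint(camera, query): "point" ([column, row] as shares, 0 to 1, of the picture: columns of its width, rows of its height: a listed point, or the origin of a listed thing).
The state is a dict: "clock": time; "joints": joint angles; "joint_velocities": joint speeds; "effort": joint torques, N m; "eef_pos": TCP position; "tcp_rot": TCP orientation; "contact_force": force on the tool from outside, world axes, zero at the start; "moment": the same for the moment, N m; "finger_gap": opening from 0.0 (shut) to 1.0 (fully open); "gripper_force": force on a finger pad.
Only numpy, scipy, OpenCV 4.12 (cv2) and the standard library are available. Lean on these libraries where they do the work, as an engineer would, in place of code of your own. Each camera call takes 0.05 s, during which the arm holds its last target. There are 200 camera calls.

## Working session

There is one attempt and no reset: what is moved stays moved. The work goes in short steps, Python scripts to look and compute and a tool call to move; the robot and the scene stay as the last step left them, time stands still between calls to the robot, and variables do not carry over. Pictures are saved under pics/ and viewed, at most 10 in all, crops included, and the job is handed in when it is done.

Besides the shell and the picture viewer there is one more tool, called after "Call:" in YAML: its name, and indented under it one key for each argument. step_arm: Moves the arm, as the interface text tells. Its arguments: {"type":"object","properties":{"commands":{"type":"array","items":{"type":"array"}}},"required":["commands"]}

```bash
mkdir -p pics; cat > h.py <<'E'
from plant import *
import numpy as np, cv2
from scipy.spatial.transform import Rotation as R
def cam(name, st=None):
    p=camera_params(name); K=np.array(p["K"]); d=np.array(p["distortion"],float)
    if "extrinsics" in p: E=np.array(p["extrinsics"])
    else:
        st=st or get_state(); T=np.eye(4); T[:3,:3]=R.from_quat(st["tcp_rot"]).as_matrix(); T[:3,3]=st["eef_pos"]
        E=np.linalg.inv(T@np.array(p["mount"]))
    return K,d,E
def ray(c,uv):
    K,d,E=c; n=cv2.undistortPoints(np.array([[uv]],float),K,d)[0,0]
    Ei=np.linalg.inv(E); return Ei[:3,3], Ei[:3,:3]@np.array([n[0],n[1],1])
def onz(c,uv,z):
    o,v=ray(c,uv); return o+v*(z-o[2])/v[2]
def proj(c,X):
    K,d,E=c; return cv2.projectPoints(np.atleast_2d(np.array(X,float)),cv2.Rodrigues(E[:3,:3])[0],E[:3,3],K,d)[0][:,0]
def save(n,im): cv2.imwrite("pics/"+n,im[:,:,::-1])
E
python3 - <<'E'
from h import *
st=get_state(); print(st["eef_pos"],R.from_quat(st["tcp_rot"]).as_matrix().round(3).tolist(),st["clock"])
for n in ["scene","top","wrist"]:
    save(n+"0.png",capture(n)); c=cam(n); print(n,np.linalg.inv(c[2])[:3,3].round(3))
    for q in ["probe","funnel","rack","dish"]:
        for f in (search_frame,pinpoint):
            r=f(n,q)[:2]; print(q,f.__name__,[( (np.array(a["point"])*[640,400]).round(1).tolist(),round(a["conf"],2),onz(c,np.array(a["point"])*[640,400],0.02 if q=="probe" else 0).round(3).tolist()) for a in r])
print(get_state()["clock"])
E
```

```text
[0.26769769 0.56432714 0.30304107] [[-0.904, 0.428, -0.001], [0.428, 0.904, -0.002], [-0.0, -0.002, -1.0]] 0.0
scene [ 0.794 -0.412  0.672]
probe call [([250.9, 234.9], 0.74, [0.438, -0.072, 0.02]), ([430.9, 122.4], 0.6, [0.605, 0.419, 0.02])]
probe call [([423.4, 155.6], 0.61, [0.634, 0.3, 0.02])]
funnel call [([381.8, 276.3], 0.78, [0.685, -0.013, 0.0])]
funnel call [([339.5, 243.2], 0.76, [0.584, 0.011, 0.0])]
rack call [([389.9, 142.5], 0.96, [0.544, 0.323, 0.0])]
rack call [([388.4, 154.5], 0.61, [0.559, 0.283, 0.0])]
dish call [([249.9, 233.8], 0.61, [0.424, -0.06, 0.0])]
dish call [([250.7, 246.1], 0.58, [0.443, -0.083, 0.0])]
top [0.393 0.021 1.214]
probe call [([195.5, 152.4], 0.52, [0.649, 0.326, 0.02])]
probe call [([206.5, 159.2], 0.73, [0.633, 0.298, 0.02])]
funnel call []
funnel call [([320.2, 182.4], 0.69, [0.584, 0.008, 0.0])]
rack call [([211.6, 194.6], 0.77, [0.545, 0.285, 0.0])]
rack call [([210.1, 190.4], 0.76, [0.556, 0.289, 0.0])]
dish call [([354.0, 236.1], 0.61, [0.449, -0.081, 0.0])]
dish call [([353.5, 235.3], 0.62, [0.451, -0.08, 0.0])]
wrist [0.204 0.594 0.373]
probe call []
probe call []
funnel call []
funnel call []
rack call []
rack call []
dish call []
dish call []
1.35
```

```bash
python3 - <<'E'
import cv2
a=cv2.imread("pics/scene0.png");b=cv2.imread("pics/top0.png")
cv2.imwrite("pics/s1.png",cv2.resize(a[60:340,200:520],None,fx=2.4,fy=2.1,interpolation=cv2.INTER_CUBIC))
cv2.imwrite("pics/t1.png",cv2.resize(b[90:290,150:417],None,fx=3,fy=3,interpolation=cv2.INTER_CUBIC)[:600,:800])
E
```

```text
(no output)
```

View pics/s1.png

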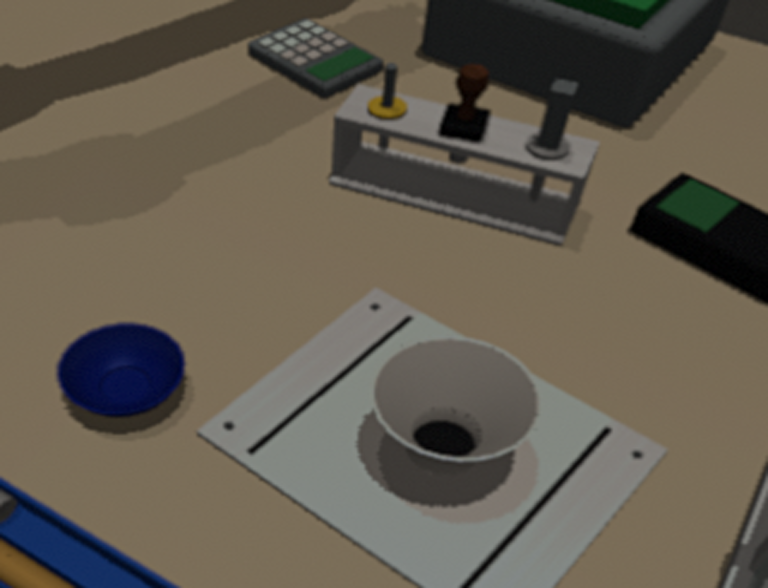

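View pics/t1.png

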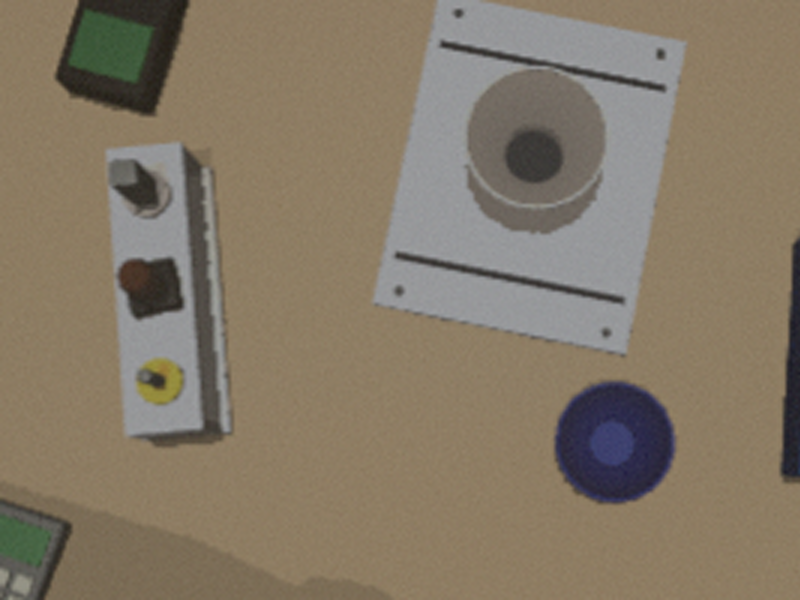

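The probe is the tall grey one in the far hole of the rack (top crop ~(125,172)). The stamp is in the middle hole and the yellow-collared pen in the near one. The robot-side seam runs from crop (396,256) to (624,299), and the dish sits at (614,442).

```bash
python3 - <<'E'
from h import *
st=get_state();c=cam("top")
px=lambda a:np.array(a,float)/3+[150,90]
im=cv2.imread("pics/top0.png",0).astype(float)
# seam fit
P=[px(p) for p in [(396,256),(624,299)]]
up=cv2.resize(cv2.imread("pics/top0.png",0),None,fx=4,fy=4,interpolation=cv2.INTER_CUBIC)
m=np.zeros_like(up);cv2.line(m,*[tuple(int(v) for v in p*4) for p in P],255,30)
b=((up<90)&(m>0)).astype(np.uint8);n,l,s,_=cv2.connectedComponentsWithStats(b)
k=1+np.argmax(s[1:,4]);ys,xs=np.nonzero(l==k)
pts=np.array([onz(c,((x+.5)/4-.5,(y+.5)/4-.5),.006)[:2] for x,y in zip(xs[::7],ys[::7])])
mu=pts.mean(0);u=np.linalg.svd(pts-mu)[2][0];u*=np.sign(u[1]);t=(pts-mu)@u
print("top seam ends",mu+u*t.max(),mu+u*t.min(),t.max()-t.min(),"mid",mu+u*(t.max()+t.min())/2,"ydir",u)
for q in [(107,150),(182,143),(203,430),(126,436)]: print("rack corner",onz(c,px(q),.09).round(4))
print("handle top",onz(c,px((123,172)),.166).round(4))
s_=cam("scene"); sp=lambda a:np.array([a[0]/2.4+200,a[1]/2.1+60])
print("scene seam L,R",onz(s_,sp((410,318)),.006).round(4),onz(s_,sp((251,452)),.006).round(4))
print("scene handle top",onz(s_,sp((565,87)),.166).round(4))
for q in [(347,90),(598,145),(578,173),(333,115)]: print("rack corner s",onz(s_,sp(q),.09).round(4))
print(st["clock"])
E
```

```text
top seam ends [0.60089104 0.1077414 ] [ 0.56706762 -0.08471297] 0.195403963861779 mid [0.58397933 0.01151421] ydir [0.17309482 0.98490517]
rack corner [0.6639 0.3335 0.09  ]
rack corner [0.6714 0.2744 0.09  ]
rack corner [0.4429 0.2462 0.09  ]
rack corner [0.4368 0.3055 0.09  ]
handle top [0.6292 0.2997 0.166 ]
scene seam L,R [0.6015 0.1071 0.006 ] [ 0.5666 -0.0863  0.006 ]
scene handle top [0.6313 0.299  0.166 ]
rack corner s [0.4341 0.2928 0.09  ]
rack corner s [0.6669 0.3292 0.09  ]
rack corner s [0.6667 0.2795 0.09  ]
rack corner s [0.444  0.2487 0.09  ]
1.35
```

Call:
step_arm:
  commands:
    - [-1, [-40, -25, 0], -8]
    - [-1, [-80, -50, 0], -16]
    - [-1, [-120, -75, 0], -24]
    - [-1, [-160, -100, 0], -32]
    - [-1, [-200, -125, 0], -32]

```text
clock: 1.85
eef_pos: [0.3958, 0.3644, 0.3041]
tcp_rot: [-0.06, 0.998, 0.0, 0.0]
contact_force: [0.1, -0.5, -0.1]
finger_gap: 1.0
gripper_force: 0.0
```

```bash
cat >> h.py <<'E'
def go(x,y,z=None,st=None):
    st=st or get_state();M=R.from_quat(st["tcp_rot"]).as_matrix();p=np.array(st["eef_pos"])
    d=np.array([x,y,p[2] if z is None else z])-p
    print("t",st["clock"],"p",p.round(4),"yawY",np.degrees(np.arctan2(M[1,1],M[0,1])).round(2),"z",M[:,2].round(3),"F",np.round(st["contact_force"],1),"gap",round(st["finger_gap"],3),"tool delta mm",(M.T@d*1000).round(1))
E
python3 -c "
from h import *
go(.63,.2995,.303)
im=capture('top');save('top1.png',cv2.resize(im,(800,500)))"
```

```text
t 1.85 p [0.3958 0.3644 0.3041] yawY 96.91 z [ 0.  0. -1.] F [ 0.1 -0.5 -0.1] gap 1.0 tool delta mm [-224.7  -92.6    1.2]
```

View pics/top1.png

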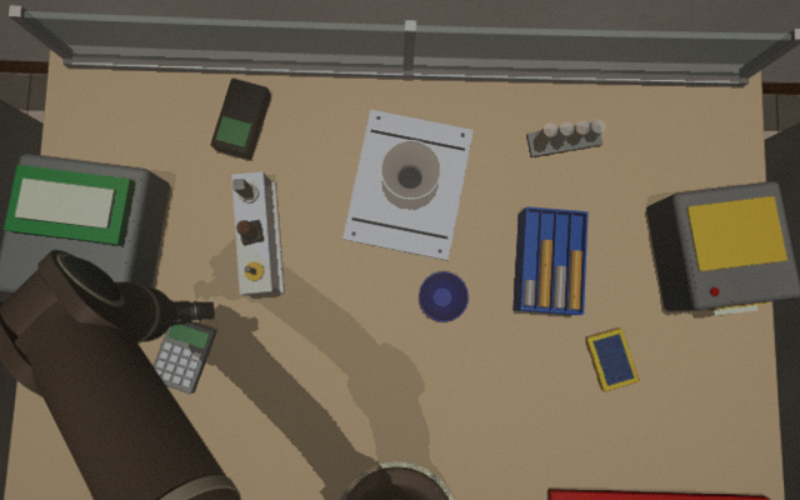

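The arm is at the lower left, and the path to the probe (handle at (240,185)) goes away from the grey box. The dish is untouched.

Call:
step_arm:
  commands:
    - [-1, [-40, -18, 0], 0]
    - [-1, [-84, -36, 0], 0]
    - [-1, [-130, -56, 0], 0]
    - [-1, [-176, -74, 0], 0]
    - [-1, [-208, -88, 0], 0]

```text
clock: 2.4
eef_pos: [0.6147, 0.301, 0.3037]
tcp_rot: [-0.057, 0.998, -0.0, 0.001]
contact_force: [1.0, 0.4, 0.6]
finger_gap: 1.0
gripper_force: 0.0
```

```bash
python3 - <<'E'
from h import *
st=get_state();im=capture('wrist');c=cam('wrist',st)
go(.63,.2995,.303,st)
for X in ([.63,.2995,.166],[.628,.299,.09],[.5538,.2899,.154]): print(proj(c,X).round(1))
for f in (search_frame,pinpoint): print([(np.array(a["point"])*[640,400],a["conf"]) for a in f("wrist","probe")[:2]])
save('w1.png',im)
E
```

```text
t 2.4 p [0.6147 0.301  0.3037] yawY 96.5 z [ 0.001 -0.001 -1.   ] F [1.  0.4 0.6] gap 1.0 tool delta mm [-15.1  -3.2   0.7]
[[316.9 230.9]]
[[317.6 198.7]]
[[315.5 122.5]]
[(array([318.592, 210.68 ]), 0.83)]
[(array([320.896, 185.32 ]), 0.56)]
```

View pics/w1.png

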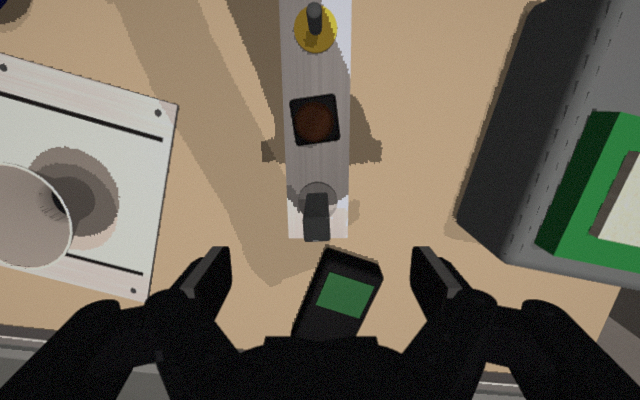

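The handle top is centred at about (316.5,231), as predicted, and square with the gripper. I'll descend and grip.

Call:
step_arm:
  commands:
    - [-1, [-15, -3, 0], 0]
    - [-1, [-15, -3, 35], 0]
    - [-1, [-15, -3, 75], 0]
    - [-1, [-15, -3, 105], 0]
    - [-1, [-15, -3, 115], 0]

```text
clock: 3.05
eef_pos: [0.6241, 0.3021, 0.1853]
tcp_rot: [-0.059, 0.998, -0.001, -0.003]
contact_force: [0.2, 0.7, 0.1]
finger_gap: 1.001
gripper_force: 0.0
```

```bash
python3 - <<'E'
from h import *
go(.63,.2995,.189)
E
```

```text
t 3.05 p [0.6241 0.3021 0.1853] yawY 96.72 z [-0.006 -0.002 -1.   ] F [0.2 0.7 0.1] gap 1.001 tool delta mm [-5.5 -3.2 -3.7]
```

Call:
step_arm:
  commands:
    - [-1, [0, 0, 0], 0]
    - [-1, [0, 0, 0], 0]

```text
clock: 3.25
eef_pos: [0.6273, 0.3023, 0.1907]
tcp_rot: [-0.058, 0.998, 0.001, 0.001]
contact_force: [0.9, 0.1, 0.9]
finger_gap: 1.001
gripper_force: 0.0
```

```bash
python3 - <<'E'
from h import *
go(.63,.2995,.189)
E
```

```text
t 3.25 p [0.6273 0.3023 0.1907] yawY 96.66 z [ 0.002  0.001 -1.   ] F [0.9 0.1 0.9] gap 1.001 tool delta mm [-2.3 -3.1  1.7]
```

Call:
step_arm:
  commands:
    - [-1, [-2.5, -3, 1], 0]
    - [-1, [-2.5, -3, 1], 0]
    - [1, [-2.5, -3, 1], 0]
    - [1, [-2.5, -3, 1], 0]
    - [1, [-2.5, -3, 1], 0]

```text
clock: 3.75
eef_pos: [0.6298, 0.2988, 0.1881]
tcp_rot: [-0.058, 0.998, 0.0, 0.0]
contact_force: [0.0, -0.0, 0.7]
finger_gap: 0.518
gripper_force: 0.0
```

Call:
step_arm:
  commands:
    - [1, [0, 0, 0], 0]
    - [1, [0, 0, 0], 0]
    - [1, [0, 0, 0], 0]
    - [1, [0, 0, 0], 0]
    - [1, [0, 0, 0], 0]

```text
clock: 4.25
eef_pos: [0.6298, 0.2988, 0.1879]
tcp_rot: [-0.058, 0.998, 0.0, 0.0]
contact_force: [0.0, -0.2, 0.9]
finger_gap: 0.226
gripper_force: 58.6
```

```bash
python3 - <<'E'
from h import *
st=get_state(); go(.63,.2995,.189,st);print(st["gripper_force"])
E
```

```text
t 4.25 p [0.6298 0.2988 0.1879] yawY 96.63 z [-0.  0. -1.] F [ 0.  -0.2  0.9] gap 0.226 tool delta mm [-0.3  0.6 -1.1]
58.61807405948639
```

Call:
step_arm:
  commands:
    - [1, [0, 0, -10], 0]
    - [1, [0, 0, -30], 0]
    - [1, [0, 0, -55], 0]
    - [1, [0, 0, -80], 0]
    - [1, [0, 0, -95], 0]

```text
clock: 4.75
eef_pos: [0.6303, 0.2989, 0.2856]
tcp_rot: [-0.058, 0.998, 0.001, 0.001]
contact_force: [0.9, 0.8, -1.8]
finger_gap: 0.226
gripper_force: 58.6
```

Call:
step_arm:
  commands:
    - [1, [0, 0, 0], 0]
    - [1, [0, 0, 0], 0]

```text
clock: 4.95
eef_pos: [0.6295, 0.2986, 0.2823]
tcp_rot: [-0.058, 0.998, -0.0, -0.0]
contact_force: [0.3, -0.5, -2.5]
finger_gap: 0.222
gripper_force: 58.6
```

```bash
python3 - <<'E'
from h import *
st=get_state(); go(.6015,.1095,.29,st);print(st["gripper_force"])
p=st["eef_pos"]; M=R.from_quat(st["tcp_rot"]).as_matrix()
im=capture('scene'); c=cam('scene'); tip=p+M[:,2]*.1679
q=proj(c,[tip,p+M[:,2]*.0979]);print(q)
u,v=q[0].astype(int)
save('s2.png',cv2.resize(im[v-80:v+40,u-80:u+80],None,fx=5,fy=5,interpolation=cv2.INTER_CUBIC));print(u,v)
for n in ('scene','top'):
  if n=='top': capture(n)
  print(n,[(np.array(a["point"])*[640,400],a["conf"]) for a in pinpoint(n,"probe")[:2]],proj(cam(n),tip))
E
```

```text
t 4.95 p [0.6295 0.2986 0.2823] yawY 96.63 z [-0. -0. -1.] F [ 0.3 -0.5 -2.5] gap 0.222 tool delta mm [  49.7 -184.6   -7.6]
58.62105846405029
[[429.50274585 121.85509744]
 [436.366       93.43892642]]
429 121
scene [(array([250.88, 246.4 ]), 0.69), (array([431.808, 123.4  ]), 0.63)] [[429.50274585 121.85509744]]
top [(array([197.888, 153.2  ]), 0.56)] [[197.10675225 152.30222838]]
```

View pics/s2.png

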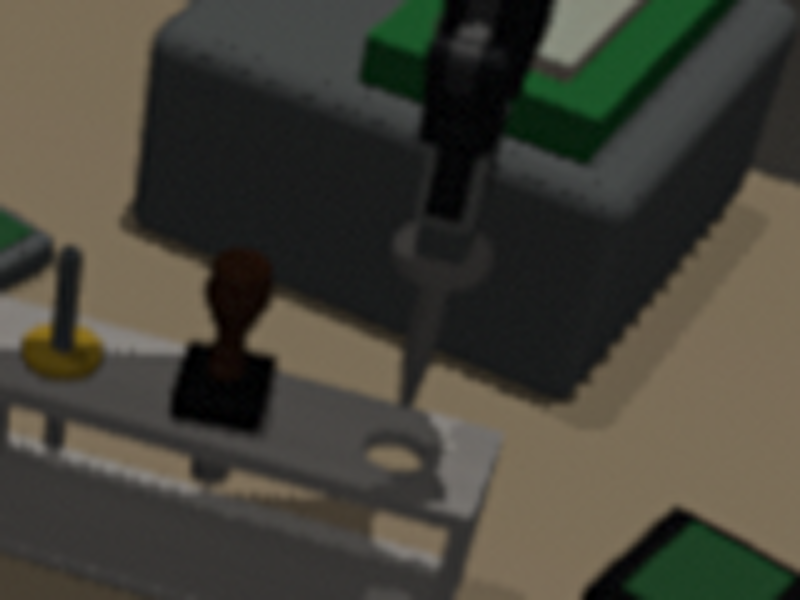

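The probe is free and hangs straight. The tip is at scene px (430.6,121.6), about 1 px right of the prediction. Moving to the left end of the seam.

Call:
step_arm:
  commands:
    - [1, [8, -30, 0], 0]
    - [1, [20, -74, 0], 0]
    - [1, [32, -118, 0], 0]
    - [1, [44, -160, 0], 0]
    - [1, [50, -185, 0], 0]

```text
clock: 5.65
eef_pos: [0.6007, 0.1047, 0.2823]
tcp_rot: [-0.056, 0.998, -0.001, -0.001]
contact_force: [0.6, 0.6, -1.8]
finger_gap: 0.227
gripper_force: 58.9
```

Call:
step_arm:
  commands:
    - [1, [0, 0, 20], 0]
    - [1, [0, 0, 45], 0]
    - [1, [0, 0, 65], 0]
    - [1, [0, 0, 80], 0]
    - [1, [0, 0, 80], 0]

```text
clock: 6.15
eef_pos: [0.6002, 0.109, 0.2002]
tcp_rot: [-0.058, 0.998, -0.0, -0.002]
contact_force: [-0.7, 0.3, -1.5]
finger_gap: 0.224
gripper_force: 59.0
```

Call:
step_arm:
  commands:
    - [1, [0, 0, 10], 0]
    - [1, [0, 0, 10], 0]
    - [1, [0, 0, 10], 0]

```text
clock: 6.45
eef_pos: [0.6018, 0.1093, 0.1933]
tcp_rot: [-0.058, 0.998, 0.0, 0.0]
contact_force: [0.2, 0.1, -1.1]
finger_gap: 0.226
gripper_force: 59.0
```

```bash
python3 - <<'E'
from h import *
st=get_state(); go(.6015,.1095,.1769,st);print(st["gripper_force"])
p=st["eef_pos"]; M=R.from_quat(st["tcp_rot"]).as_matrix()
im=capture('scene'); c=cam('scene'); tip=p+M[:,2]*.1679
q=proj(c,[tip,tip+M[:,0]*.002,tip+M[:,1]*.002,tip+M[:,2]*.002,[.6015,.1095,.006],[.584,.011,.006],[.5665,-.0874,.006]]);print(tip.round(4),q.round(1).tolist())
u,v=q[0].astype(int)
save('s3.png',cv2.resize(im[v-50:v+70,u-110:u+50],None,fx=5,fy=5,interpolation=cv2.INTER_CUBIC));print(u-110,v-50)
im=capture('wrist'); save('w3.png',im)
E
```

```text
t 6.45 p [0.6018 0.1093 0.1933] yawY 96.63 z [ 0.001  0.    -1.   ] F [ 0.2  0.1 -1.1] gap 0.226 tool delta mm [ 0.2  0.2 16.4]
58.984923362731934
[0.6019 0.1093 0.0254] [[372.4, 204.6], [371.5, 204.2], [372.8, 203.9], [372.3, 205.2], [371.4, 210.7], [339.8, 241.3], [304.2, 275.7]]
262 154
```

View pics/s3.png

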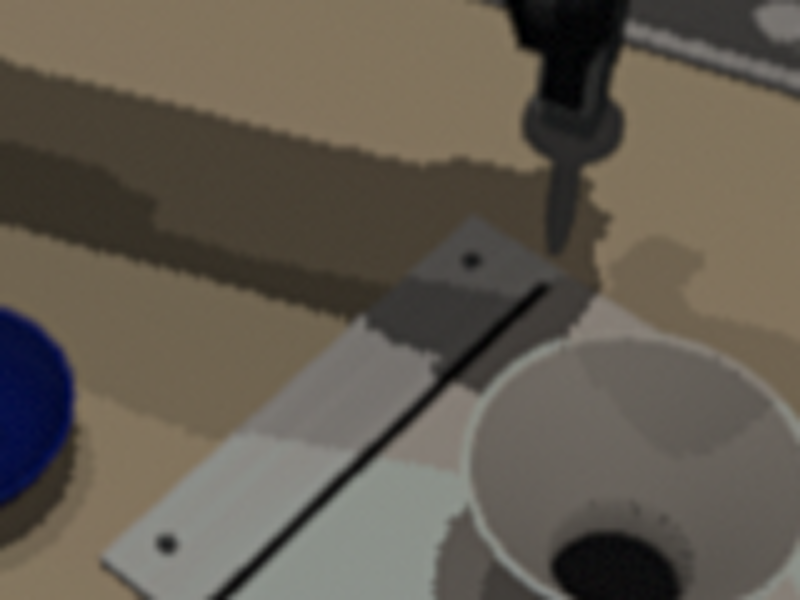

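The tip is above the left seam end, at crop (556,252), with the seam end at (546,287). Position agrees to about 1 mm. Lowering it.

Call:
step_arm:
  commands:
    - [1, [0.5, 2, 5], 0]
    - [1, [0.5, 2, 10], 0]
    - [1, [0.5, 2, 15], 0]
    - [1, [0.5, 2, 17], 0]
    - [1, [0.5, 2, 17], 0]

```text
clock: 7.05
eef_pos: [0.6005, 0.111, 0.1753]
tcp_rot: [-0.058, 0.998, -0.0, -0.0]
contact_force: [-0.3, -0.1, -1.2]
finger_gap: 0.23
gripper_force: 59.0
```

Call:
step_arm:
  commands:
    - [1, [0, 0, 0], 0]
    - [1, [0, 0, 0], 0]

```text
clock: 7.25
eef_pos: [0.6009, 0.1112, 0.1761]
tcp_rot: [-0.058, 0.998, 0.0, 0.0]
contact_force: [0.0, 0.4, -1.7]
finger_gap: 0.227
gripper_force: 59.0
```

```bash
python3 - <<'E'
from h import *
st=get_state(); go(.6013,.1095,.1759,st);go(.5663-.0004,-.0874-.002,.1759,st)
p=st["eef_pos"]; M=R.from_quat(st["tcp_rot"]).as_matrix()
im=capture('scene'); c=cam('scene'); tip=p+M[:,2]*.1679
q=proj(c,[tip]);print(tip.round(4),q.round(1).tolist())
u,v=q[0].astype(int)
a=cv2.resize(im[v-30:v+30,u-40:u+40],None,fx=9,fy=9,interpolation=cv2.INTER_CUBIC)
save('s4.png',a);print(u-40,v-30)
E
```

```text
t 7.25 p [0.6009 0.1112 0.1761] yawY 96.63 z [ 0.  0. -1.] F [ 0.   0.4 -1.7] gap 0.227 tool delta mm [-0.2 -1.7  0.2]
t 7.25 p [0.6009 0.1112 0.1761] yawY 96.63 z [ 0.  0. -1.] F [ 0.   0.4 -1.7] gap 0.227 tool delta mm [ 5.790e+01 -1.952e+02  1.000e-01]
[0.6009 0.1112 0.0082] [[371.6, 209.3]]
331 179
```

View pics/s4.png

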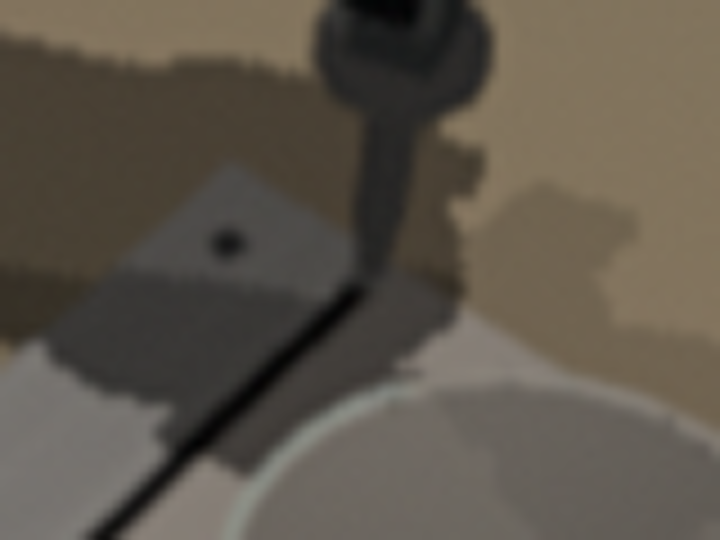

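The tip sits on the seam's left end, at crop (370,281), 2 mm above the panel. Starting the sweep.

Call:
step_arm:
  commands:
    - [1, [0.9, -2.9, 0], 0]
    - [1, [1.7, -5.8, 0], 0]
    - [1, [2.6, -8.7, 0], 0]
    - [1, [3.4, -11.5, 0], 0]
    - [1, [4.3, -14.4, 0], 0]

```text
clock: 7.8
eef_pos: [0.5981, 0.096, 0.1759]
tcp_rot: [-0.058, 0.998, 0.0, 0.0]
contact_force: [0.7, -0.6, -1.5]
finger_gap: 0.225
gripper_force: 59.0
```

Call:
step_arm:
  commands:
    - [1, [0.9, -2.9, 0], 0]
    - [1, [1.7, -5.8, 0], 0]
    - [1, [2.6, -8.7, 0], 0]
    - [1, [3.4, -11.5, 0], 0]
    - [1, [4.3, -14.4, 0], 0]

```text
clock: 8.3
eef_pos: [0.5955, 0.0814, 0.1759]
tcp_rot: [-0.058, 0.998, 0.0, -0.0]
contact_force: [-0.3, 0.0, -1.3]
finger_gap: 0.225
gripper_force: 59.0
```

```bash
cat >> h.py <<'E'
def seam():
    st=get_state();p=np.array(st["eef_pos"]);L=np.array([.6013,.1095]);Rr=np.array([.5663,-.0874]);u=(Rr-L)/np.linalg.norm(Rr-L)
    d=p[:2]-L; print("along mm",(d@u*1000).round(1),"lateral(+away)",((d@[-u[1],u[0]])*1000).round(2),"tip z",((p[2]-.1679)*1000).round(2))
    go(Rr[0]+u[0]*.002,Rr[1]+u[1]*.002,.1759,st)
E
python3 -c "
from h import *
seam()"
```

```text
along mm 28.7 lateral(+away) -0.78 tip z 7.97
t 8.3 p [0.5955 0.0814 0.1759] yawY 96.63 z [-0.  0. -1.] F [-0.3  0.  -1.3] gap 0.225 tool delta mm [  49.1 -166.2   -0. ]
```

Call:
step_arm:
  commands:
    - [1, [0.8, -2.9, 0], 0]
    - [1, [1.6, -5.8, 0], 0]
    - [1, [2.4, -8.7, 0], 0]
    - [1, [3.1, -11.5, 0], 0]
    - [1, [3.9, -14.4, 0], 0]

```text
clock: 8.8
eef_pos: [0.5933, 0.0666, 0.1759]
tcp_rot: [-0.058, 0.998, 0.0, 0.0]
contact_force: [1.5, 0.4, -1.9]
finger_gap: 0.229
gripper_force: 59.0
```

Call:
step_arm:
  commands:
    - [1, [0.8, -2.9, 0], 0]
    - [1, [1.6, -5.8, 0], 0]
    - [1, [2.4, -8.7, 0], 0]
    - [1, [3.2, -11.5, 0], 0]
    - [1, [4.0, -14.4, 0], 0]

```text
clock: 9.3
eef_pos: [0.591, 0.0518, 0.1759]
tcp_rot: [-0.058, 0.998, 0.0, 0.0]
contact_force: [1.5, -0.4, -1.8]
finger_gap: 0.222
gripper_force: 59.0
```

Call:
step_arm:
  commands:
    - [1, [0.9, -2.9, 0], 0]
    - [1, [1.7, -5.8, 0], 0]
    - [1, [2.6, -8.7, 0], 0]
    - [1, [3.4, -11.5, 0], 0]
    - [1, [4.3, -14.4, 0], 0]

```text
clock: 9.8
eef_pos: [0.5884, 0.037, 0.1759]
tcp_rot: [-0.058, 0.998, 0.0, -0.0]
contact_force: [-0.2, -0.8, -0.6]
finger_gap: 0.231
gripper_force: 59.0
```

```bash
python3 -c "
from h import *
seam()
st=get_state();p=st['eef_pos'];im=capture('scene');q=proj(cam('scene'),[p[0],p[1],p[2]-.1679])[0];print(q);u,v=q.astype(int);print(u-40,v-30)
save('s5.png',cv2.resize(im[v-30:v+30,u-40:u+40],None,fx=9,fy=9,interpolation=cv2.INTER_CUBIC))"
```

```text
along mm 73.7 lateral(+away) -0.04 tip z 7.97
t 9.8 p [0.5884 0.037  0.1759] yawY 96.63 z [-0.  0. -1.] F [-0.2 -0.8 -0.6] gap 0.231 tool delta mm [  36.9 -122.9   -0. ]
[348.44736065 232.19022983]
308 202
```

View pics/s5.png

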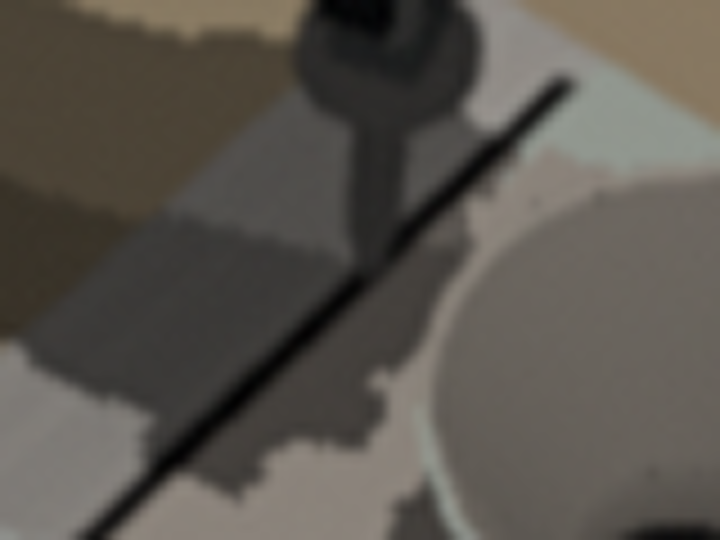

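The tip is on the seam centreline at crop (370,268). Continuing.

Call:
step_arm:
  commands:
    - [1, [0.9, -2.9, 0], 0]
    - [1, [1.7, -5.8, 0], 0]
    - [1, [2.6, -8.7, 0], 0]
    - [1, [3.4, -11.5, 0], 0]
    - [1, [4.3, -14.4, 0], 0]

```text
clock: 10.35
eef_pos: [0.5858, 0.0222, 0.1759]
tcp_rot: [-0.058, 0.998, 0.0, 0.0]
contact_force: [0.0, 0.4, -2.2]
finger_gap: 0.224
gripper_force: 59.0
```

Call:
step_arm:
  commands:
    - [1, [0.9, -2.9, 0], 0]
    - [1, [1.7, -5.8, 0], 0]
    - [1, [2.6, -8.7, 0], 0]
    - [1, [3.4, -11.5, 0], 0]
    - [1, [4.3, -14.4, 0], 0]

```text
clock: 10.85
eef_pos: [0.5832, 0.0074, 0.1759]
tcp_rot: [-0.058, 0.998, 0.0, 0.0]
contact_force: [0.0, 0.3, -1.7]
finger_gap: 0.226
gripper_force: 59.0
```

Call:
step_arm:
  commands:
    - [1, [0.9, -2.9, 0], 0]
    - [1, [1.7, -5.8, 0], 0]
    - [1, [2.6, -8.7, 0], 0]
    - [1, [3.4, -11.5, 0], 0]
    - [1, [4.3, -14.4, 0], 0]

```text
clock: 11.35
eef_pos: [0.5806, -0.0074, 0.1759]
tcp_rot: [-0.058, 0.998, 0.0, 0.0]
contact_force: [0.4, -0.5, -1.9]
finger_gap: 0.229
gripper_force: 59.0
```

```bash
python3 -c "
from h import *
seam()"
```

```text
along mm 118.7 lateral(+away) 0.04 tip z 7.99
t 11.35 p [ 0.5806 -0.0074  0.1759] yawY 96.63 z [ 0.  0. -1.] F [ 0.4 -0.5 -1.9] gap 0.229 tool delta mm [ 24.  -79.7  -0. ]
```

Call:
step_arm:
  commands:
    - [1, [0.9, -2.9, 0], 0]
    - [1, [1.7, -5.8, 0], 0]
    - [1, [2.6, -8.7, 0], 0]
    - [1, [3.4, -11.5, 0], 0]
    - [1, [4.3, -14.4, 0], 0]

```text
clock: 11.85
eef_pos: [0.578, -0.0222, 0.1759]
tcp_rot: [-0.058, 0.998, 0.0, 0.0]
contact_force: [0.6, -0.4, -1.3]
finger_gap: 0.229
gripper_force: 59.0
```

Call:
step_arm:
  commands:
    - [1, [0.9, -2.9, 0], 0]
    - [1, [1.7, -5.8, 0], 0]
    - [1, [2.6, -8.7, 0], 0]
    - [1, [3.4, -11.5, 0], 0]
    - [1, [4.3, -14.4, 0], 0]

```text
clock: 12.35
eef_pos: [0.5753, -0.037, 0.1759]
tcp_rot: [-0.058, 0.998, 0.0, -0.0]
contact_force: [0.9, 0.1, -1.0]
finger_gap: 0.229
gripper_force: 59.0
```

Call:
step_arm:
  commands:
    - [1, [0.9, -2.9, 0], 0]
    - [1, [1.7, -5.8, 0], 0]
    - [1, [2.6, -8.7, 0], 0]
    - [1, [3.4, -11.5, 0], 0]
    - [1, [4.3, -14.4, 0], 0]

```text
clock: 12.85
eef_pos: [0.5727, -0.0518, 0.1759]
tcp_rot: [-0.058, 0.998, 0.0, -0.0]
contact_force: [-0.9, 0.4, -1.8]
finger_gap: 0.225
gripper_force: 59.0
```

Call:
step_arm:
  commands:
    - [1, [0.9, -2.9, 0], 0]
    - [1, [1.7, -5.8, 0], 0]
    - [1, [2.6, -8.7, 0], 0]
    - [1, [3.4, -11.5, 0], 0]
    - [1, [4.3, -14.4, 0], 0]

```text
clock: 13.35
eef_pos: [0.5701, -0.0666, 0.1759]
tcp_rot: [-0.058, 0.998, 0.0, 0.0]
contact_force: [0.4, -0.4, -1.6]
finger_gap: 0.224
gripper_force: 59.0
```

Call:
step_arm:
  commands:
    - [1, [0.9, -2.9, 0], 0]
    - [1, [1.7, -5.8, 0], 0]
    - [1, [2.6, -8.7, 0], 0]
    - [1, [3.4, -11.5, 0], 0]
    - [1, [4.3, -14.4, 0], 0]

```text
clock: 13.85
eef_pos: [0.5675, -0.0814, 0.1759]
tcp_rot: [-0.058, 0.998, 0.0, 0.0]
contact_force: [0.3, 0.9, -2.2]
finger_gap: 0.226
gripper_force: 59.0
```

Call:
step_arm:
  commands:
    - [1, [0.9, -2.9, 0], 0]
    - [1, [1.7, -5.8, 0], 0]
    - [1, [2.4, -8.3, 0], 0]
    - [1, [2.4, -8.3, 0], 0]
    - [1, [2.4, -8.3, 0], 0]

```text
clock: 14.35
eef_pos: [0.5661, -0.0897, 0.1759]
tcp_rot: [-0.058, 0.998, 0.0, 0.0]
contact_force: [-0.1, -0.3, -2.1]
finger_gap: 0.227
gripper_force: 59.0
```

```bash
python3 -c "
from h import *
seam()
st=get_state();p=st['eef_pos'];im=capture('scene');q=proj(cam('scene'),[p[0],p[1],p[2]-.1679])[0];print(q);u,v=q.astype(int);print(u-40,v-30)
save('s6.png',cv2.resize(im[v-30:v+30,u-40:u+40],None,fx=9,fy=9,interpolation=cv2.INTER_CUBIC))"
```

```text
along mm 202.3 lateral(+away) 0.25 tip z 8.0
t 14.35 p [ 0.5661 -0.0897  0.1759] yawY 96.62 z [ 0.  0. -1.] F [-0.1 -0.3 -2.1] gap 0.227 tool delta mm [ 0.2  0.4 -0. ]
[303.31247888 275.9797701 ]
263 245
```

View pics/s6.png

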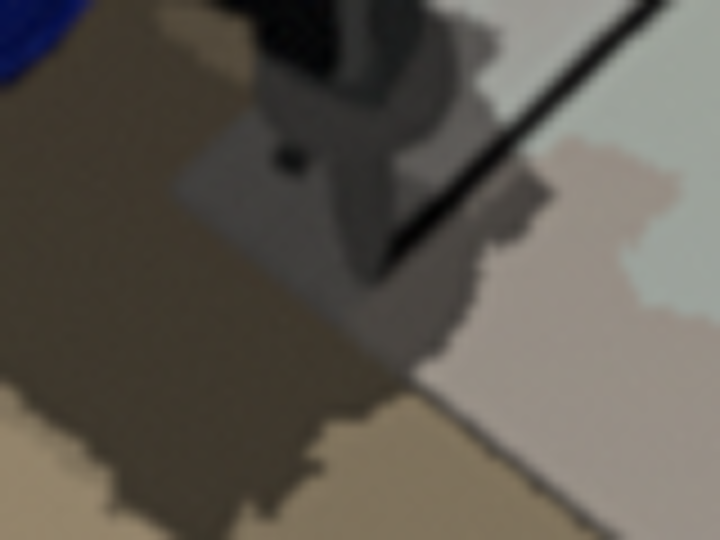

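The tip has reached and covers the seam's right end, at crop (375,275). I'll lift and return to the same hole.

Call:
step_arm:
  commands:
    - [1, [0, 0, -15], 0]
    - [1, [0, 0, -45], 0]
    - [1, [0, 0, -75], 0]
    - [1, [0, 0, -100], 0]
    - [1, [0, 0, -110], 0]

```text
clock: 14.9
eef_pos: [0.567, -0.0896, 0.2885]
tcp_rot: [-0.058, 0.998, -0.0, 0.002]
contact_force: [0.4, 0.0, -1.6]
finger_gap: 0.227
gripper_force: 59.0
```

```bash
python3 -c "
from h import *
go(.6298,.2988,.285)"
```

```text
t 14.9 p [ 0.567  -0.0896  0.2885] yawY 96.64 z [ 0.004 -0.    -1.   ] F [ 0.4  0.  -1.6] gap 0.227 tool delta mm [-107.3  378.6    3.7]
```

Call:
step_arm:
  commands:
    - [1, [-9, 30, 0], 0]
    - [1, [-21, 75, 0], 0]
    - [1, [-34, 120, 0], 0]
    - [1, [-47, 165, 0], 0]
    - [1, [-57, 200, 0], 0]

```text
clock: 15.4
eef_pos: [0.5992, 0.1191, 0.2849]
tcp_rot: [-0.059, 0.998, 0.0, -0.001]
contact_force: [-0.8, -0.1, -1.5]
finger_gap: 0.225
gripper_force: 58.9
```

Call:
step_arm:
  commands:
    - [1, [-12, 44, 0], 0]
    - [1, [-24, 88, 0], 0]
    - [1, [-36, 130, 0], 0]
    - [1, [-46, 164, 0], 0]
    - [1, [-50, 178, 0], 0]

```text
clock: 15.9
eef_pos: [0.6274, 0.3033, 0.2841]
tcp_rot: [-0.06, 0.998, 0.001, -0.001]
contact_force: [-0.4, -0.6, -2.3]
finger_gap: 0.227
gripper_force: 58.9
```

Call:
step_arm:
  commands:
    - [1, [0, 0, 0], 0]
    - [1, [0, 0, 0], 0]
    - [1, [0, 0, 0], 0]

```text
clock: 16.2
eef_pos: [0.6292, 0.2957, 0.2856]
tcp_rot: [-0.057, 0.998, -0.001, -0.0]
contact_force: [-0.1, -1.2, -0.6]
finger_gap: 0.229
gripper_force: 58.9
```

```bash
python3 -c "
from h import *
go(.6298,.2988,.1884)"
```

```text
t 16.2 p [0.6292 0.2957 0.2856] yawY 96.48 z [-0.    -0.002 -1.   ] F [-0.1 -1.2 -0.6] gap 0.229 tool delta mm [-1.   3.2 97.2]
```

Still settling; I'll let it settle, then measure again.

Call:
step_arm:
  commands:
    - [1, [0, 0, 0], 0]
    - [1, [0, 0, 0], 0]
    - [1, [0, 0, 0], 0]
    - [1, [0, 0, 0], 0]

```text
clock: 16.6
eef_pos: [0.6288, 0.2978, 0.2861]
tcp_rot: [-0.058, 0.998, 0.0, 0.0]
contact_force: [0.2, -0.6, -1.4]
finger_gap: 0.225
gripper_force: 58.9
```

```bash
python3 -c "
from h import *
go(.6298,.2988,.1884)"
```

```text
t 16.6 p [0.6288 0.2978 0.2861] yawY 96.61 z [ 0.  0. -1.] F [ 0.2 -0.6 -1.4] gap 0.225 tool delta mm [-1.1  0.9 97.7]
```

Call:
step_arm:
  commands:
    - [1, [-1, 1, 10], 0]
    - [1, [-1, 1, 25], 0]
    - [1, [-1, 1, 40], 0]
    - [1, [-1, 1, 55], 0]
    - [1, [-1, 1, 70], 0]

```text
clock: 17.1
eef_pos: [0.6293, 0.2991, 0.2138]
tcp_rot: [-0.058, 0.998, -0.0, -0.001]
contact_force: [-0.3, 0.2, -1.9]
finger_gap: 0.229
gripper_force: 58.9
```

Call:
step_arm:
  commands:
    - [1, [0, 0, 10], 0]
    - [1, [0, 0, 18], 0]
    - [1, [0, 0, 24], 0]
    - [1, [0, 0, 27], 0]
    - [1, [0, 0, 27], 0]

```text
clock: 17.6
eef_pos: [0.6297, 0.2992, 0.1888]
tcp_rot: [-0.058, 0.998, 0.0, -0.0]
contact_force: [0.1, 0.1, -1.7]
finger_gap: 0.224
gripper_force: 58.9
```

Call:
step_arm:
  commands:
    - [1, [0, 0, 0], 0]
    - [1, [0, 0, 0], 0]
    - [1, [0, 0, 0], 0]

```text
clock: 17.9
eef_pos: [0.6298, 0.2993, 0.1894]
tcp_rot: [-0.058, 0.998, 0.0, 0.0]
contact_force: [-0.1, 1.1, -0.8]
finger_gap: 0.223
gripper_force: 58.9
```

```bash
python3 -c "
from h import *
go(.6298,.2988,.1881)"
```

```text
t 17.9 p [0.6298 0.2993 0.1894] yawY 96.63 z [ 0.001  0.    -1.   ] F [-0.1  1.1 -0.8] gap 0.223 tool delta mm [ 0.1 -0.5  1.3]
```

Call:
step_arm:
  commands:
    - [1, [0, 0, 1.2], 0]
    - [1, [0, 0, 1.2], 0]
    - [1, [0, 0, 1.2], 0]
    - [1, [0, 0, 1.2], 0]
    - [-1, [0, 0, 1.2], 0]

```text
clock: 18.4
eef_pos: [0.6297, 0.2993, 0.1878]
tcp_rot: [-0.058, 0.998, 0.0, 0.0]
contact_force: [0.5, 0.4, -0.2]
finger_gap: 0.383
gripper_force: 0.0
```

Call:
step_arm:
  commands:
    - [-1, [0, 0, 0], 0]
    - [-1, [0, 0, 0], 0]
    - [-1, [0, 0, 0], 0]
    - [-1, [0, 0, 0], 0]
    - [-1, [0, 0, 0], 0]

```text
clock: 18.9
eef_pos: [0.6296, 0.2993, 0.1877]
tcp_rot: [-0.058, 0.998, 0.0, -0.0]
contact_force: [-0.7, -0.4, 0.5]
finger_gap: 1.003
gripper_force: 0.0
```

```bash
python3 -c "
from h import *
go(.6298,.2988,.1881)"
```

```text
t 18.9 p [0.6296 0.2993 0.1877] yawY 96.63 z [-0.  0. -1.] F [-0.7 -0.4  0.5] gap 1.003 tool delta mm [-0.1 -0.5 -0.4]
```

Released; retreating straight up.

Call:
step_arm:
  commands:
    - [-1, [0, 0, -15], 0]
    - [-1, [0, 0, -45], 0]
    - [-1, [0, 0, -75], 0]
    - [-1, [0, 0, -105], 0]
    - [-1, [0, 0, -120], 0]

```text
clock: 19.4
eef_pos: [0.6305, 0.2996, 0.3122]
tcp_rot: [-0.058, 0.998, 0.001, 0.002]
contact_force: [0.0, -0.2, -0.3]
finger_gap: 1.002
gripper_force: 0.0
```

Call:
step_arm:
  commands:
    - [-1, [0, 0, 0], 0]
    - [-1, [0, 0, 0], 0]
    - [-1, [0, 0, 0], 0]
    - [-1, [0, 0, 0], 0]
    - [-1, [0, 0, 0], 0]

```text
clock: 19.9
eef_pos: [0.6294, 0.2991, 0.3064]
tcp_rot: [-0.058, 0.998, -0.0, -0.001]
contact_force: [0.1, -0.6, -0.6]
finger_gap: 0.999
gripper_force: 0.0
```

```bash
python3 -c "
from h import *
go(.6298,.2988,.308)
im=capture('scene')
save('s7.png',cv2.resize(im[60:340,200:520],None,fx=2.4,fy=2.1,interpolation=cv2.INTER_CUBIC))
print([(np.array(a['point'])*[640,400],a['conf']) for a in pinpoint('scene','dish')[:2]])"
```

```text
t 19.9 p [0.6294 0.2991 0.3064] yawY 96.64 z [-0.002 -0.001 -1.   ] F [ 0.1 -0.6 -0.6] gap 0.999 tool delta mm [-0.4 -0.4 -1.6]
[(array([251.072, 245.52 ]), 0.95)]
```

View pics/s7.png

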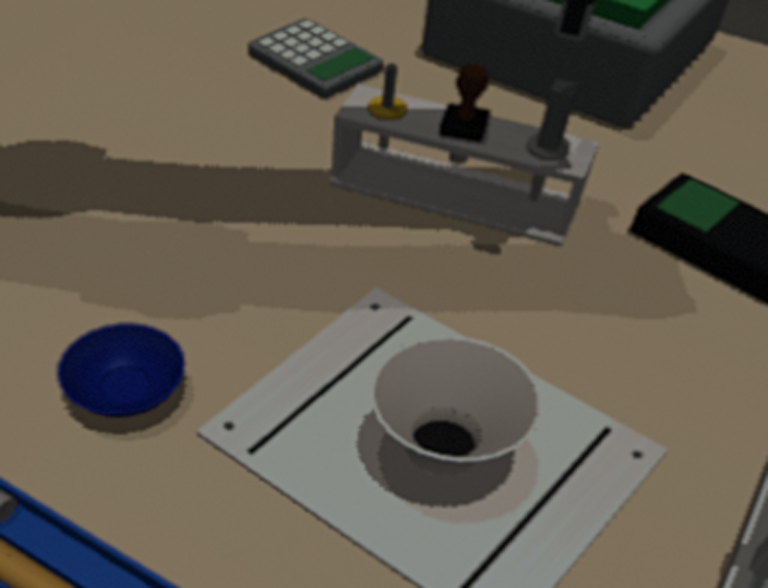

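The probe stands in its original hole (crop (550,145)), the dish is unmoved at (122,370), and the gripper is clear.

```bash
python3 -c "
from plant import *
print(close_job())"
```

```text
the job is handed in; nothing more can be done
None
```

The tamper check is done and handed in at about 20 s: I ran the probe tip along the whole robot-side seam, left to right at about 3 cm/s and about 2 mm above it, then stood it back in its own hole; the dish stayed where it was.

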